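Shut the parts hopper's slide gate on its spring catch

TASK

The hopper's slide gate is propped open by a steel stay lying across it. Swing the stay up and right over to its far side, then push the gate shut against its drag until the spring catch clicks behind it, so that it stays shut when you let go; do not ram it hard into the rubber buffers behind the catch. Leave the jar, the tray and the tub where they stand.

Things in the scene. Friction and masses are not known exactly. Their poses are not given: they have to be found in the camera images.
- hopper: Fixed bench-top parts dispenser: bed 160 x 325 mm on feet, two low rails (top at z = 90 mm), aluminium hopper full of orange tiles at one end (x -95 to 95, y 170 to 315 mm, top z = 250 mm). Origin on the table below the middle of the stay; y points along the rails to the hopper, the way the gate shuts; x to the stay's hinge side, away from the robot at yaw 0; z up.
- catch_slot (a point): Fixed point amid the range in which the catch may be clamped: hopper frame (0, 74, 125) mm. A dark portal over the gate (148 mm wide in x, 22 mm thick crossbar, top z = 126 mm) carries the catch, a vertical spring plunger with a black knob (top z = 156 mm, 16 mm more when lifted). The portal is clamped anywhere from y = 62 to 86 mm: to be found by eye or by feel. Axes as the hopper's.
- gate (a joint): How far the gate is slid shut, m; 0 = fully open, grows along hopper +y. A push of 9 to 13 N slides it: its return spring (6 N open, 9 N shut) beats the 4 N drag, so an uncaught gate runs back to 0. 28 to 10 mm before the end the striker lifts the plunger (up to 5 N more), which then drops behind it: the click, somewhere from 0.103 to 0.127. Let go, the gate rests within 2 mm of there.
- striker (a point): On the steel striker block of the gate plate (top z = 104 mm), moving with the gate: middle of its front face, hopper frame (0, -9, 96) mm when open. The stay blocks it after 2 mm. 3 mm past the click it meets two sprung rubber buffers on the portal, 4 N per mm together, that must never feel over 35 N (about 48 N of push in all). A push of 22 to 35 N means it has clicked. Axes as the hopper's.
- push_plate (a point): Point on the gate's upright push plate, moving with the gate: aluminium, 60 mm wide (hopper x), 12 mm thick (y), z = 88 to 168 mm. The point is in mid-thickness and mid-width at z = 140 mm, at hopper frame (0, -105) mm when open. Push it from its -y side or pinch its thickness from above. Axes as the hopper's.
- stay (a joint): Angle of the stay, rad: 0 = lying across the gate, blocking it; grows as its tab end swings up and over towards hopper +x; 2.5 = its stop on the far side. It weighs 0.16 kg; let go beyond about 1.7 it falls on to 2.5 by itself, let go earlier it falls back to 0.
- stay_tab (a point): Middle of the upright steel tab at the stay's free end: 14 mm thick (along the hinge axis, hopper y), 30 mm wide, its top 20 mm above this point; with the stay down at hopper frame (-58, 0, 125) mm, 120 mm across from the hinge and 25 mm above it. The stay's bar below it is 135 mm long, 14 x 12 mm, at z = 94 to 106 mm. Pinch it from above across the 14 mm. Its axes turn with the stay.
- stay_hinge (a point): Fixed point on the stay's hinge axis: hopper frame (62, 0, 100) mm; the axis runs along hopper y. Axes as the hopper's.
- jar: Bystander: clear plastic jar with a screw lid, 72 mm across, 110 mm tall, standing on the table; origin at the centre of its underside.
- tray: Bystander: white plastic tray with some tiles, 120 x 170 x 45 mm, on the table at the hopper's outlet chute; origin at the centre of its underside.
- tub: Bystander: grey plastic tub, open, about 100 mm across, 60 mm tall, on the table; origin at the centre of its underside.

How it is judged (in metres and radians):
On the way, in this order (a step that is already met when the one before it is completed fails the run):
1. the stay is swung over to its far side (value of joint stay above 1.9 rad), for 0.2 s.
2. the gate is pushed shut (value of joint gate above 0.098 m), for 0.2 s.
At the end, for the whole second after the job is handed in: The stay lies over on its far side (above 1.9 rad) and the gate stays shut by itself, at rest, held by the catch (joint above 0.098 m; a gate that is not caught runs back open) (value of joint stay above 1.9 rad and value of joint gate above 0.098 m and velocity of joint gate between -0.01 and 0.01 m/s); the robot touches nothing.
It fails at once if the gate is rammed into its rubber buffers with more than 35 N (contact force between gate_c4 and buffer_c0 above 17.5 N or contact force between gate_c5 and buffer_c1 above 17.5 N).
It fails at once if the jar, the tray or the tub is shifted by more than 30 mm (distance of any of jar, tray, tub from where it was at the start of the episode above 0.03 m).
It also fails if it takes over 54 s, if anything falls off the work surface, if the arm or the gripper's body presses on something with over 40 N, if the wrist force passes 120 N, or if a joint passes its speed limit or range.

ROBOT

A 6-joint arm with a two-finger parallel gripper is mounted at the origin on the work surface. World frame = base frame: x ahead of the robot, y to its left, z up, the work surface at z = 0. Lengths are in mm, angles in degrees, forces in N, time in s.
With the tool pointing down it reaches from about 325 to 775 mm from the base axis. Payload 5.5 kg.
Tool frame: the origin (TCP) lies midway between the tips of the shut fingers; the grasp point (between the pads) lies 19 mm behind it; z points along the fingers, y is the line along which they close (so a half turn about z gives the same grasp; the last joint's range is limited). The gripper opens to 88 mm and grips with 3 to 60 N. Pads are 20 mm wide; open, the fingers measure 115 mm over their backs; the gripper's body (75 mm by 178 mm) begins 61 mm behind the grasp point.
Start: joints at [73.7, 5.22, 70.514, -0, 104.267, -3.249], TCP at [135.504, 584.513, 222.631] pointing down, gripper open.
Joint ranges: [-164.24, 164.24], [-49.07, 125.15], [9.68, 141.18], [-86.29, 266.29], [3.28, 154.24], [-151.56, 151.56]. Speed limits (degrees/s): [147.25, 147.25, 172.46, 180, 180, 180].

INTERFACE

Orientations are given as [roll, pitch, yaw] about the fixed x, y, z axes, in that order (R = Rz(yaw) Ry(pitch) Rx(roll)).
In Python, from bench import arm, viewer gives the robot as it stands.
- The arm moves only by the tool step_arm, never from a script. Its argument "rows" is a list of rows, each a list of 2 entries, a list of its own where there are three numbers: the shift along the tool's x, y, z each as a share of 0.5 m, from -1 to 1, then the turn about the tool's z as a share of pi rad, from -1 to 1. A call has 1 to 20 rows; each row is the pose to reach, as a shift and turn from the pose commanded when the call began, along the tool's axes at that moment, turning the shorter way round; what a row does not reach only later rows make up. A row lasts 1/10 s, in which the tool goes at most 50 mm and 8.59 degrees, less where a joint would pass 70% of its speed; a pose out of reach is approached as far as the arm can. A call with a number of a shift or a turn outside -1 to 1 is refused whole. A call with a gripper value outside its range is refused whole. "jaw" is the finger opening in mm, from 0 to 87.8, set as the call begins (left out, the last holds). The fingers move at their own pace and stop on an object; "squeeze" is the grip in N (left out, the last holds). Time passes only in rows, so rows that repeat a pose let the fingers close. It gives the time, the measured TCP pose, the force, the opening and the grip force at its end, in the units of the state.
- arm.observe(): the state, without advancing time (a new reading comes with each control period).
- viewer.capture(name): name is "side" or "top" or "wrist"; returns a dict with "frame" (480x640x3 uint8, red, green, blue), "mtx" (3x3 intrinsics, pixels), "world_from_camera" (4x4, takes a point from camera to world coordinates). Camera axes: x right, y up, looking along -z (the intrinsics and any distortion apply to the point x, -y, -z); pixel columns grow to the right and rows downward; lengths in mm; the calibration is good to about 2 mm. A picture is of the moment at which its call begins. There is no depth.
- arm.hand_in(): hands the job in; it is judged then, once.
The state is a dict: "time": time; "joints": joint angles; "qd": joint speeds; "effort": joint torques, N m; "tool_pos": TCP position; "tcp_rot": TCP orientation; "force": force on the tool from outside, world axes, zero at the start; "torque": the same for the moment, N m; "opening": finger opening in mm; "gripper_force": force on a finger pad.
Only numpy, scipy, OpenCV 4.12 (cv2) and the standard library are available. Lean on these libraries where they do the work, as an engineer would, in place of code of your own. Each camera call takes 0.05 s, during which the arm holds its last target. There are 200 camera calls.

## Working session

There is one attempt and no reset: what is moved stays moved. The work goes in short steps, Python scripts to look and compute and a tool call to move; the robot and the scene stay as the last step left them, time stands still between calls to the robot, and variables do not carry over. Pictures are saved under pics/ and viewed, at most 10 in all, crops included, and the job is handed in when it is done.

Besides the shell and the picture viewer there is one more tool, called after "Request:" in YAML: its name, and indented under it one key for each argument. step_arm: Moves the arm, as the interface text tells. Shift numbers are shares of 0.5 m and turn numbers shares of pi rad, none past 1 either way. Its arguments: {"type":"object","properties":{"rows":{"type":"array","items":{"type":"array"}},"jaw":{"type":"number"},"squeeze":{"type":"number"}},"required":["rows"]}

```bash
mkdir -p pics; ls; cat > h.py <<'E'
import numpy as np, cv2
from bench import arm, viewer
def cap(n,f):
    c=viewer.capture(n); cv2.imwrite(f'pics/{f}.png',cv2.cvtColor(c['frame'],cv2.COLOR_RGB2BGR))
    np.savez(f'pics/{f}.npz',**{k:np.array(v) for k,v in c.items()}); return c
def ld(f): return dict(np.load(f'pics/{f}.npz'))
def ray(c,u,v):
    T=np.array(c['world_from_camera']);d=np.linalg.inv(c['mtx'])@[u,v,1]
    return T[:3,3],T[:3,:3]@np.array([d[0],-d[1],-d[2]])
def onz(c,u,v,z):
    o,d=ray(c,u,v); return o+d*(z-o[2])/d[2]
def tri(c1,p1,c2,p2):
    o,d=ray(c1,*p1);q,e=ray(c2,*p2)
    s=np.linalg.lstsq(np.c_[d,-e],q-o,rcond=None)[0]
    a,b=o+s[0]*d,q+s[1]*e; return (a+b)/2,np.linalg.norm(a-b)
def proj(c,P):
    T=np.linalg.inv(c['world_from_camera']);p=T[:3,:3]@P+T[:3,3]
    q=np.array(c['mtx'])@[p[0],-p[1],-p[2]];return q[:2]/q[2]
E
python3 - <<'E'
from h import *
a=cap('top','top0');b=cap('side','side0')
print(arm.observe()); 
for c in(a,b):print(np.round(c['mtx'],1),np.round(c['world_from_camera'],3), [k for k in c])
E
```

```text
pics
{'time': 0.1, 'joints': array([ 7.37002726e+01,  5.26140301e+00,  7.05739663e+01, -4.06451376e-04,
        1.04266693e+02, -3.24917860e+00]), 'qd': array([-0.00102873, -0.10582493, -0.13813113,  0.03606306,  0.02923058,
       -0.01700082]), 'effort': array([ 3.06361420e-03, -4.47859168e+01, -4.07569849e+01,  7.01296236e-02,
        2.84917303e-02, -9.92138212e-05]), 'tool_pos': array([135.42292625, 584.25200999, 221.60268249]), 'tcp_rot': array([-1.79898079e+02, -5.39129541e-03,  1.66949347e+02]), 'force': array([-0.43563046,  0.00633624,  0.36310716]), 'torque': array([0.01851936, 0.03830772, 0.0465833 ]), 'gripper_force': 0.0, 'opening': 87.82137315721722}
[[446.6   0.  316.4]
 [  0.  446.6 242.1]
 [  0.    0.    1. ]] [[ 1.20000e-02  9.92000e-01 -1.27000e-01  5.29282e+02]
 [-9.99000e-01  1.50000e-02  3.00000e-02 -1.80070e+01]
 [ 3.10000e-02  1.27000e-01  9.91000e-01  8.83433e+02]
 [ 0.00000e+00  0.00000e+00  0.00000e+00  1.00000e+00]] ['frame', 'mtx', 'world_from_camera']
[[441.2   0.  320.8]
 [  0.  441.2 244.4]
 [  0.    0.    1. ]] [[ 9.99000e-01  2.30000e-02 -4.50000e-02  5.74882e+02]
 [-5.00000e-02  5.13000e-01 -8.57000e-01 -7.90312e+02]
 [ 3.00000e-03  8.58000e-01  5.13000e-01  5.60460e+02]
 [ 0.00000e+00  0.00000e+00  0.00000e+00  1.00000e+00]] ['frame', 'mtx', 'world_from_camera']
```

View pics/top0.png

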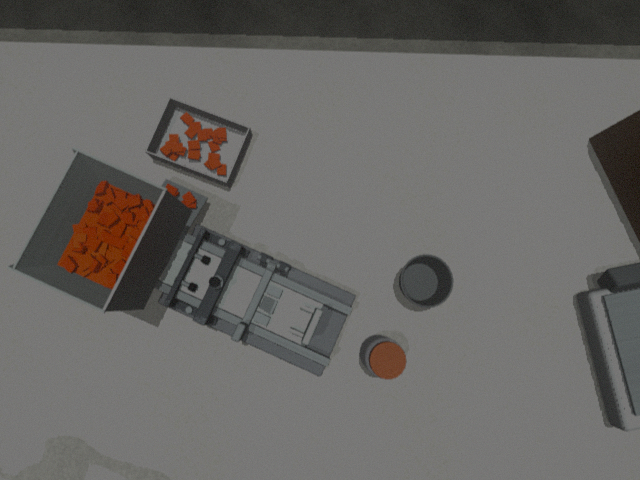

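View pics/side0.png

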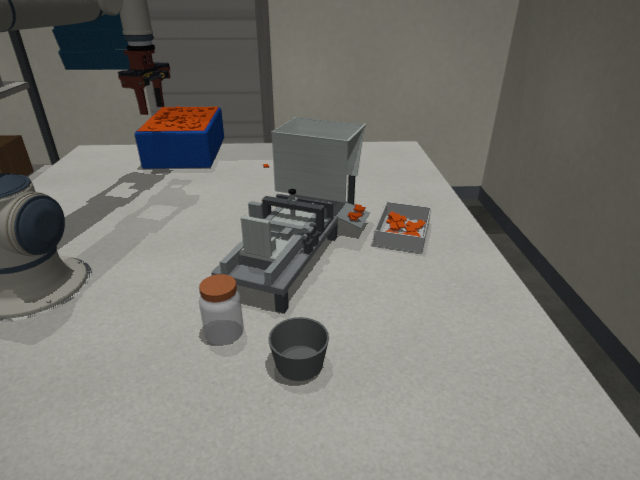

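The top view shows the stay from its tab near (238,333) to its hinge near (270,263), the push plate near (315,325), the knob near (215,282), and the jar and tub to the right. The side view shows the plate at (257,235), the knob at (292,192) and the portal. I'll enlarge both.

```bash
python3 - <<'E'
import cv2,numpy as np
a=cv2.imread('pics/top0.png')[215:385,155:365];b=cv2.imread('pics/side0.png')[175:315,205:345]
f=lambda i,s:cv2.resize(cv2.convertScaleAbs(i,alpha=1.6),None,fx=s,fy=s,interpolation=cv2.INTER_CUBIC)
cv2.imwrite('pics/topc.png',f(a,3.8));cv2.imwrite('pics/sidec.png',f(b,4))
E
```

```text
(no output)
```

View pics/topc.png

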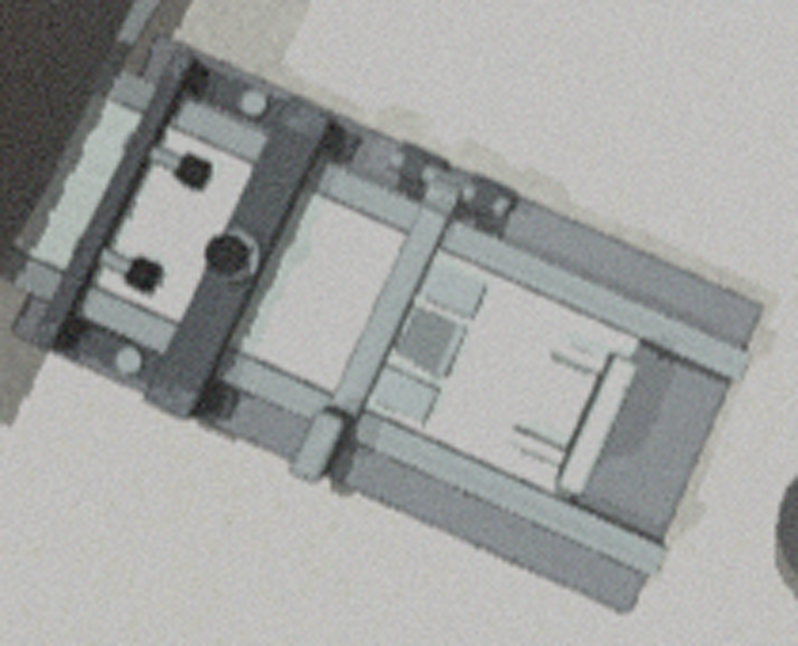

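View pics/sidec.png

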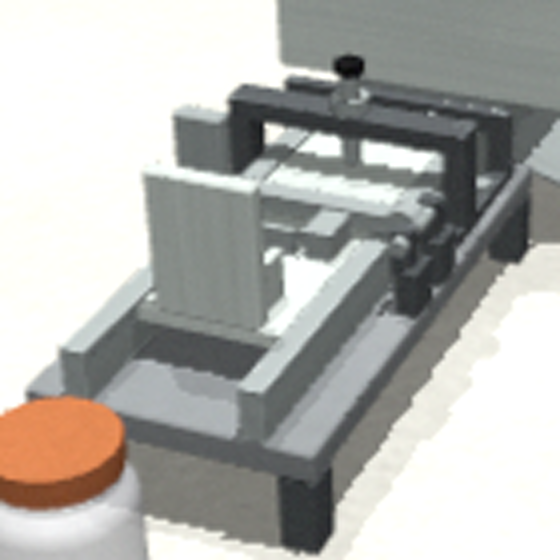

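The top crop shows the tab top at about (318,442) crop px, the plate top from (625,357) to (570,490), and the knob at (230,254). In the side crop the plate's top edge runs from (148,168) to (258,183), and the knob top is at (348,62).

```bash
python3 - <<'E'
from h import *
t=ld('top0');s=ld('side0')
T=lambda u,v:(u/3.8+155,v/3.8+215); S=lambda u,v:(u/4+205,v/4+175)
tab=onz(t,*T(318,442),145);pa=onz(t,*T(625,357),168);pb=onz(t,*T(567,490),168);pl=(pa+pb)/2
kn=onz(t,*T(230,252),156)
r1=onz(t,*T(100,75),90);r2=onz(t,*T(748,350),90)  # upper rail outer edge
r3=onz(t,*T(18,250),90);r4=onz(t,*T(662,575-20),90)
yaw=lambda d:np.degrees(np.arctan2(-d[0],d[1]))
print('tab',tab,'plate',pl,np.linalg.norm(pa-pb),'knob',kn)
print('yaws',yaw(r1-r2),yaw(kn-pl),np.degrees(np.arctan2((pa-pb)[1],(pa-pb)[0])))
print('tri plate',tri(t,T(597,424),s,S(212,171)),'knob',tri(t,T(230,252),s,S(348,62)))
y=np.radians(yaw(kn-pl));ex=np.array([np.cos(y),np.sin(y)]);ey=np.array([-np.sin(y),np.cos(y)])
o1=pl[:2]+105*ey;o2=tab[:2]+58*ex
print('origin',o1,o2,'portal y',(kn[:2]-o1)@ey, (kn[:2]-o1)@ex)
E
```

```text
tab [476.44771406  84.04837759 145.        ] plate [486.86345304 -33.76074133 168.        ] 59.36690409920535 knob [556.15910442 122.36109791 156.        ]
yaws -22.17339418010194 -23.93433987251636 -23.189823221144405
tri plate (array([490.24724114, -33.78696623, 170.38442062]), np.float64(7.185622185420213)) knob (array([556.85377695, 122.27429212, 156.62506865]), np.float64(1.435662146738834))
origin [529.46084702  62.21041072] [529.46035043  60.51838854] portal y 65.80958986412861 -5.684341886080802e-14
```

Request:
step_arm:
  rows:
    - [[-0.89,-0.82,0],0.058]
    - [[-0.89,-0.82,0],0.058]
    - [[-0.89,-0.82,0],0.058]
    - [[-0.89,-0.82,0],0.058]
    - [[-0.89,-0.82,0],0.058]
    - [[-0.89,-0.82,0],0.058]
    - [[-0.89,-0.82,0],0.058]
    - [[-0.89,-0.82,0],0.058]
    - [[-0.89,-0.82,0],0.058]
    - [[-0.89,-0.82,0],0.058]
    - [[-0.89,-0.82,0],0.058]
    - [[-0.89,-0.82,0],0.058]
    - [[-0.89,-0.82,0],0.058]
    - [[-0.89,-0.82,0],0.058]
    - [[-0.89,-0.82,0],0.058]
    - [[-0.89,-0.82,0],0.058]
    - [[-0.89,-0.82,0],0.058]
  jaw: 40
  squeeze: 20

```text
time: 1.8
tool_pos: [475.9, 85.9, 222.9]
tcp_rot: [180.0, 0.0, 156.6]
force: [-0.9, -0.5, 0.5]
opening: 39.9
gripper_force: 0.0
```

```bash
python3 - <<'E'
from h import *
c=cap('wrist','w1');s=arm.observe();print(s['time'],s['tool_pos'],s['tcp_rot'],s['opening'],s['force'])
for n,P in dict(tab=[476.3,84.4,145],tcp=s['tool_pos']).items():print(n,proj(c,np.array(P)))
E
```

```text
1.85 [475.97308953  85.78090188 222.87319154] [1.79979438e+02 1.86023421e-02 1.56629104e+02] 40.19191237632374 [-0.39786794 -0.50578952  0.37820235]
tab [316.64952465 249.98042364]
tcp [318.42944406 304.76800687]
```

View pics/w1.png

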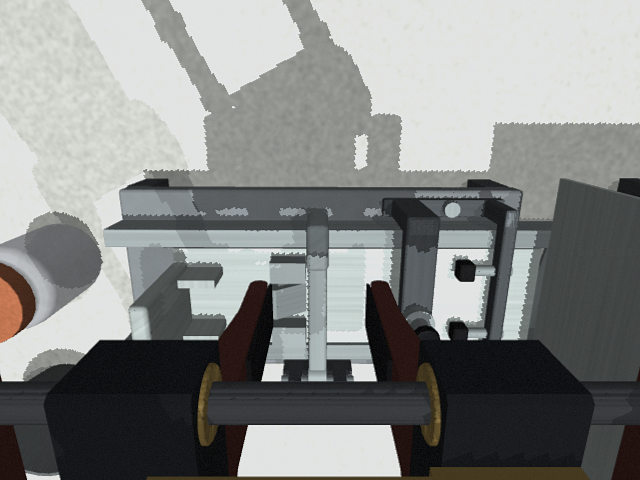

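The close view shows the tab between the fingers, at columns 307–327, rows 208–268, with rails level in the picture. I'll check that by projecting the estimated tab corners.

```bash
python3 - <<'E'
from h import *
c=ld('w1');y=np.radians(-23.5);ex=np.array([np.cos(y),np.sin(y),0]);ey=np.array([-np.sin(y),np.cos(y),0]);o=np.array([529.5,61.3,0])
H=lambda x,yy,z:proj(c,o+x*ex+yy*ey+[0,0,z]).round(0)
for x in(-73,-43):
  for z in(106,145):print(x,z,H(x,-7,z),H(x,7,z))
print('rail',H(-60,-120,90),H(-60,100,90),'plate top',H(-30,-105,168),H(30,-105,168),'knob',H(0,66,156),'cam',c['world_from_camera'][:3,3])
E
```

```text
-73 106 [307. 212.] [327. 212.]
-73 145 [305. 226.] [328. 226.]
-43 106 [307. 253.] [327. 253.]
-43 145 [305. 273.] [328. 273.]
rail [155. 224.] [452. 224.] plate top [136. 308.] [148. 395.] knob [421. 343.] cam [403.55014556 117.13064389 385.43784723]
```

Request:
step_arm:
  rows:
    - [[0,0,0.06],0]
    - [[0,0,0.12],0]
    - [[0,0,0.17],0]
    - [[0,0,0.205],0]
    - [[0,0,0.22],0]
    - [[0,0,0.226],0]
    - [[0,0,0.226],0]

```text
time: 2.55
tool_pos: [476.6, 84.9, 110.2]
tcp_rot: [180.0, 0.0, 156.5]
force: [-0.8, 0.5, -0.0]
opening: 40.1
gripper_force: 0.0
```

Request:
step_arm:
  rows:
    - [[0,0,0],0]
    - [[0,0,0],0]
    - [[0,0,0],0]
    - [[0,0,0],0]
    - [[0,0,0],0]
    - [[0,0,0],0]
  jaw: 5
  squeeze: 20

```text
time: 3.15
tool_pos: [476.6, 84.6, 110.1]
tcp_rot: [180.0, 0.0, 156.5]
force: [0.5, -1.4, 2.0]
opening: 13.8
gripper_force: 20.0
```

```bash
python3 -c "
import numpy as np
t=np.r_[.04,.1,np.linspace(.2,2.2,18)]
print([[[round(float(-(120-120*np.cos(a)+29*np.sin(a))/500),3),0,round(float(-(120*np.sin(a)+29*np.cos(a)-29)/500),3)],0] for a in t])"
```

```text
[[[-0.003, 0, -0.01], 0], [[-0.007, 0, -0.024], 0], [[-0.016, 0, -0.047], 0], [[-0.03, 0, -0.072], 0], [[-0.047, 0, -0.096], 0], [[-0.066, 0, -0.117], 0], [[-0.088, 0, -0.137], 0], [[-0.112, 0, -0.153], 0], [[-0.138, 0, -0.167], 0], [[-0.165, 0, -0.177], 0], [[-0.193, 0, -0.184], 0], [[-0.222, 0, -0.188], 0], [[-0.251, 0, -0.189], 0], [[-0.279, 0, -0.186], 0], [[-0.308, 0, -0.179], 0], [[-0.335, 0, -0.17], 0], [[-0.361, 0, -0.157], 0], [[-0.386, 0, -0.141], 0], [[-0.408, 0, -0.123], 0], [[-0.428, 0, -0.102], 0]]
```

Do the first half and check the force.

Request:
step_arm:
  rows:
    - [[-0.003,0,-0.01],0]
    - [[-0.007,0,-0.024],0]
    - [[-0.016,0,-0.047],0]
    - [[-0.03,0,-0.072],0]
    - [[-0.047,0,-0.096],0]
    - [[-0.066,0,-0.117],0]
    - [[-0.088,0,-0.137],0]
    - [[-0.112,0,-0.153],0]

```text
time: 3.95
tool_pos: [527.8, 62.3, 186.9]
tcp_rot: [-180.0, -0.1, 156.5]
force: [0.2, 1.0, -5.1]
opening: 13.6
gripper_force: 20.0
```

Request:
step_arm:
  rows:
    - [[-0.026,0,-0.014],0]
    - [[-0.053,0,-0.024],0]
    - [[-0.081,0,-0.031],0]
    - [[-0.11,0,-0.035],0]
    - [[-0.139,0,-0.036],0]
    - [[-0.167,0,-0.033],0]
    - [[-0.196,0,-0.026],0]
    - [[-0.223,0,-0.017],0]
    - [[-0.249,0,-0.004],0]
    - [[-0.274,0,0.012],0]
    - [[-0.296,0,0.03],0]
    - [[-0.316,0,0.051],0]
    - [[-0.316,0,0.051],0]

```text
time: 5.25
tool_pos: [675.7, -2.0, 162.8]
tcp_rot: [179.9, 0.4, 156.4]
force: [5.1, -0.9, 2.5]
opening: 14.2
gripper_force: 20.0
```

```bash
python3 - <<'E'
from h import *
c=cap('side','s2');cap('wrist','w2')
f=lambda i,s:cv2.resize(i,None,fx=s,fy=s,interpolation=cv2.INTER_CUBIC)
cv2.imwrite('pics/s2c.png',f(cv2.imread('pics/s2.png')[60:340,180:480],2))
t=c['world_from_camera'];y=np.radians(-23.5);ex=np.array([np.cos(y),np.sin(y),0]);ey=np.array([-np.sin(y),np.cos(y),0])
E
```

```text
(no output)
```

View pics/s2c.png

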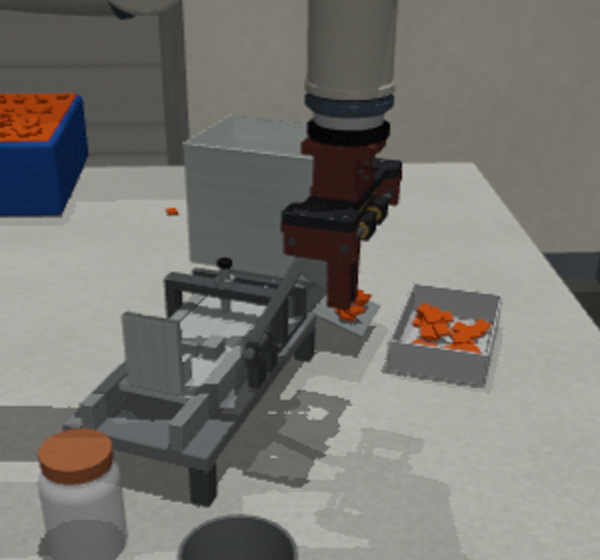

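The stay leans over to the right at about 2.2 rad, from the hinge near (258,345) to the tab near (300,265), still in the fingers. I'll open to let it fall, then rise.

Request:
step_arm:
  rows:
    - [[0,0,0],0]
    - [[0,0,0],0]
    - [[0,0,0],0]
    - [[0,0,0],0]
    - [[0,0,-0.04],0]
    - [[0,0,-0.1],0]
    - [[0,0,-0.12],0]
  jaw: 45

```text
time: 6.05
tool_pos: [673.3, -0.7, 224.3]
tcp_rot: [179.9, 0.2, 156.5]
force: [0.7, -0.9, 0.5]
opening: 44.9
gripper_force: 0.0
```

Request:
step_arm:
  rows:
    - [[0.05,-0.045,0],0]
    - [[0.12,-0.108,0],0]
    - [[0.19,-0.17,0],0]
    - [[0.25,-0.225,0],0]
    - [[0.29,-0.26,0],0]
    - [[0.312,-0.28,0],0]
    - [[0.312,-0.28,0],0]
    - [[0.312,-0.28,0],0]
  jaw: 0

```text
time: 6.85
tool_pos: [474.0, -66.9, 220.5]
tcp_rot: [180.0, 0.0, 156.5]
force: [0.1, -0.2, -0.2]
opening: 0.5
gripper_force: 0.0
```

```bash
python3 - <<'E'
from h import *
cap('side','s3');cap('top','t3');s=arm.observe();print(s['time'],s['tool_pos'],s['tcp_rot'],s['opening'],s['force'])
f=lambda i,s:cv2.resize(i,None,fx=s,fy=s,interpolation=cv2.INTER_CUBIC)
a=f(cv2.imread('pics/s3.png')[140:340,180:380],2);b=f(cv2.imread('pics/t3.png')[200:400,170:370],2)
cv2.imwrite('pics/c3.png',np.hstack([a,b]))
t=ld('top0');j=onz(t,387,358,110);print('jar',j)
E
```

```text
6.95 [474.34735269 -66.65166483 220.23259428] [ 1.79995792e+02 -2.50742703e-02  1.56530729e+02] 0.1838785183425138 [-0.23178872  0.27389761 -0.14722459]
jar [ 431.74080134 -163.35015401  110.        ]
```

View pics/c3.png

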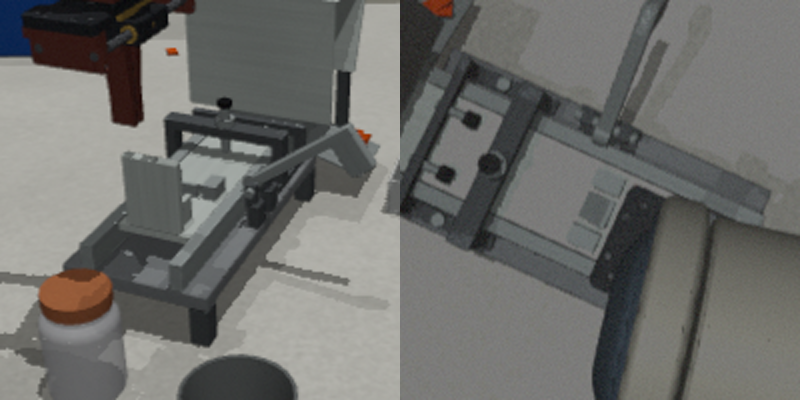

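The stay now lies on its far side, with its bar running right from the hinge at (255,188) to the tab at (350,140), and the gate is clear. Next I descend behind the plate.

Request:
step_arm:
  rows:
    - [[0,0,0.05],0]
    - [[0,0,0.1],0]
    - [[0,0,0.15],0]
    - [[0,0,0.18],0]
    - [[0,0,0.19],0]
    - [[0,0,0.19],0]

```text
time: 7.55
tool_pos: [473.8, -66.7, 125.2]
tcp_rot: [-180.0, -0.1, 156.5]
force: [-0.0, 0.2, 0.2]
opening: 0.0
gripper_force: 0.0
```

Request:
step_arm:
  rows:
    - [[0,0.006,0],0]
    - [[0,0.012,0],0]
    - [[0,0.018,0],0]
    - [[0,0.024,0],0]
    - [[0,0.03,0],0]
    - [[0,0.036,0],0]
    - [[0,0.04,0],0]
    - [[0,0.04,0],0]

```text
time: 8.35
tool_pos: [481.1, -50.1, 125.8]
tcp_rot: [-179.8, -0.0, 156.4]
force: [-4.6, -7.3, 1.8]
opening: 0.7
gripper_force: 3.9
```

Request:
step_arm:
  rows:
    - [[0,0.01,0],0]
    - [[0,0.02,0],0]
    - [[0,0.03,0],0]
    - [[0,0.04,0],0]
    - [[0,0.05,0],0]
    - [[0,0.06,0],0]
    - [[0,0.07,0],0]
    - [[0,0.08,0],0]
    - [[0,0.09,0],0]
    - [[0,0.1,0],0]
    - [[0,0.11,0],0]
    - [[0,0.12,0],0]
    - [[0,0.13,0],0]
    - [[0,0.14,0],0]
    - [[0,0.15,0],0]
    - [[0,0.16,0],0]
    - [[0,0.16,0],0]
  squeeze: 60

```text
time: 10.05
tool_pos: [512.9, 22.9, 125.8]
tcp_rot: [-179.7, -0.0, 156.4]
force: [-4.0, -8.2, 2.1]
opening: 0.4
gripper_force: 4.9
```

Request:
step_arm:
  rows:
    - [[0,0.004,0],0]
    - [[0,0.008,0],0]
    - [[0,0.012,0],0]
    - [[0,0.016,0],0]
    - [[0,0.02,0],0]
    - [[0,0.024,0],0]
    - [[0,0.028,0],0]
    - [[0,0.032,0],0]
    - [[0,0.032,0],0]

```text
time: 10.95
tool_pos: [518.8, 36.5, 125.8]
tcp_rot: [-179.6, -0.0, 156.4]
force: [-7.2, -11.0, 4.0]
opening: 0.3
gripper_force: 6.9
```

Request:
step_arm:
  rows:
    - [[0,0.003,0],0]
    - [[0,0.006,0],0]
    - [[0,0.009,0],0]
    - [[0,0.012,0],0]
    - [[0,0.012,0],0]

```text
time: 11.45
tool_pos: [521.4, 42.4, 125.8]
tcp_rot: [-179.7, -0.0, 156.4]
force: [-5.8, -9.4, 3.0]
opening: 0.3
gripper_force: 6.1
```

Request:
step_arm:
  rows:
    - [[0,0.002,0],0]
    - [[0,0.004,0],0]
    - [[0,0.006,0],0]
    - [[0,0.006,0],0]

```text
time: 11.85
tool_pos: [522.6, 45.1, 125.8]
tcp_rot: [-179.7, -0.0, 156.4]
force: [-5.8, -10.3, 3.0]
opening: 0.4
gripper_force: 6.0
```

Request:
step_arm:
  rows:
    - [[0,0.002,0],0]
    - [[0,0.004,0],0]
    - [[0,0.006,0],0]
    - [[0,0.006,0],0]

```text
time: 12.25
tool_pos: [523.8, 48.2, 125.8]
tcp_rot: [-179.7, -0.0, 156.4]
force: [-6.0, -8.9, 2.4]
opening: 0.7
gripper_force: 5.3
```

Request:
step_arm:
  rows:
    - [[0,0.002,0],0]
    - [[0,0.004,0],0]
    - [[0,0.006,0],0]
    - [[0,0.006,0],0]

```text
time: 12.65
tool_pos: [525.0, 50.7, 125.8]
tcp_rot: [-179.7, -0.0, 156.4]
force: [-7.1, -9.8, 3.7]
opening: 0.3
gripper_force: 6.0
```

Request:
step_arm:
  rows:
    - [[0,0.002,0],0]
    - [[0,0.004,0],0]
    - [[0,0.004,0],0]

```text
time: 12.95
tool_pos: [525.7, 52.5, 125.8]
tcp_rot: [-179.7, -0.0, 156.4]
force: [-6.3, -9.7, 4.2]
opening: 0.6
gripper_force: 6.1
```

Request:
step_arm:
  rows:
    - [[0,0.002,0],0]
    - [[0,0.004,0],0]
    - [[0,0.004,0],0]

```text
time: 13.25
tool_pos: [526.2, 53.7, 125.8]
tcp_rot: [-179.6, -0.0, 156.4]
force: [-7.1, -13.2, 4.6]
opening: 0.2
gripper_force: 7.5
```

Request:
step_arm:
  rows:
    - [[0,0.002,0],0]
    - [[0,0.004,0],0]
    - [[0,0.004,0],0]

```text
time: 13.55
tool_pos: [526.6, 54.6, 125.8]
tcp_rot: [-179.5, -0.1, 156.3]
force: [-9.9, -16.1, 5.2]
opening: 0.4
gripper_force: 9.5
```

Request:
step_arm:
  rows:
    - [[0,0.002,0],0]
    - [[0,0.004,0],0]
    - [[0,0.005,0],0]
    - [[0,0.005,0],0]

```text
time: 13.95
tool_pos: [527.1, 55.6, 125.9]
tcp_rot: [-179.3, -0.1, 156.2]
force: [-13.1, -20.8, 6.4]
opening: 0.1
gripper_force: 12.1
```

A push of 24.6 N means it has clicked. I'll back off gently, rise clear and look.

Request:
step_arm:
  rows:
    - [[0,-0.005,0],0]
    - [[0,-0.01,0],0]
    - [[0,-0.015,0],0]
    - [[0,-0.02,0],0]
    - [[0,-0.025,0],0]
    - [[0,-0.03,0],0]
    - [[0,-0.04,0],0]
    - [[0,-0.06,0],0]
    - [[0,-0.08,0],0]
    - [[0,-0.08,0],0]

```text
time: 14.95
tool_pos: [513.1, 23.1, 125.7]
tcp_rot: [-180.0, 0.0, 156.4]
force: [0.1, -0.6, -0.7]
opening: 0.2
gripper_force: 0.0
```

Request:
step_arm:
  rows:
    - [[0,0,-0.05],0]
    - [[0,0,-0.12],0]
    - [[0,0,-0.2],0]
    - [[0.03,-0.05,-0.25],0]
    - [[0.05,-0.1,-0.25],0]
    - [[0.05,-0.1,-0.25],0]

```text
time: 15.55
tool_pos: [469.9, -12.9, 252.7]
tcp_rot: [180.0, 0.2, 156.4]
force: [0.4, 0.3, -0.2]
opening: 0.4
gripper_force: 0.0
```

```bash
python3 - <<'E'
from h import *
cap('side','s4');s=arm.observe();print(s['time'],s['tool_pos'],s['force'])
cv2.imwrite('pics/c4.png',cv2.resize(cv2.imread('pics/s4.png')[140:400,160:460],None,fx=2,fy=2,interpolation=cv2.INTER_CUBIC))
E
```

```text
15.6 [470.41807684 -12.1433242  251.51011808] [-0.48823278  0.40617363 -0.26191515]
```

View pics/c4.png

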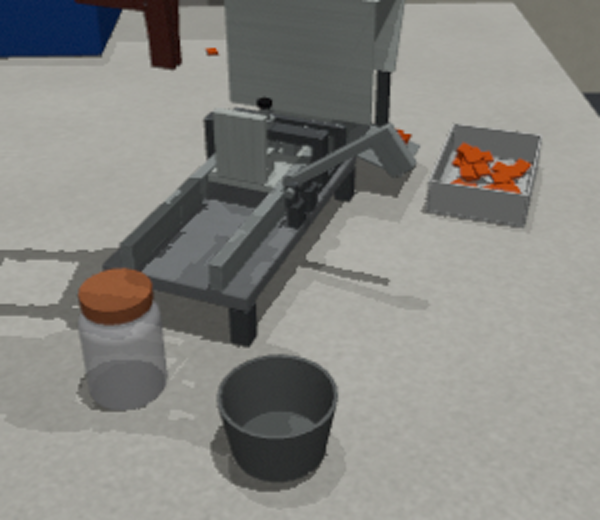

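The gate is shut: the plate now stands just in front of the portal, near (243,150). The stay is over to the right, the arm is clear, and the bystanders are in place.

```bash
python3 -c "
from bench import arm
print(arm.hand_in())"
```

```text
the job is handed in; nothing more can be done
None
```

The stay is swung over to its far side and the gate is shut: it stayed shut once the arm let go. The push peaked at about 25 N (limit about 48 N), the jar, tray and tub look unmoved, and I handed the job in at about 16 s; no verdict came back.

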